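# Counterbalance the oedometer lever

### The job

The oedometer's lever must be counterbalanced before a test, so that its own weight does not rest on the soil specimen. Take the plain counterweight disc (the one with a round bore and no slot) from the wooden rack, hang it on the rod at the tail of the lever, and slide it along the rod until the lever floats level by itself, half-way between its stops, with nothing touching it. Leave the slotted weights, the tin and the cutting ring where they are.

Things in the scene. Friction and masses are not known exactly. Their poses are not given: they have to be found in the camera images.
- cw_center (a point): Centre of the counterweight: plain steel disc, 80 mm in diameter, 20 mm thick, with a round 22 mm bore and no slot; 0.6 to 0.9 kg (differs from run to run). Its y axis is the bore axis. It stands on edge in one of the rack's three places, bore axis level; pinch it from above across its thickness (50 mm free on either side).
- rod_root (a point): Point on the axis of the lever's tail rod, at the 29 mm shoulder it grows from, 32 mm from the pivot axis. The rod is a smooth steel bar, 14 mm in diameter, 163 mm long from here to its tip, along this point's -y axis. The point turns with the lever: x is parallel to the pivot axis, z is up when the lever is level.
- rod_tip (a point): Free end of the tail rod, on its axis, 195 mm from the pivot axis; axes as rod_root. The last 10 mm taper from 14 to 8 mm. The disc balances with its centre somewhere 70 to 140 mm from the pivot axis, according to the masses of this run, which are not told.
- beam (a joint): Angle of the lever in rad: 0 level, positive tail rod down, negative tail rod up; stops at -0.12 and +0.12. Without the counterweight it lies on -0.12. It turns freely about its pivot, 200 mm above the bench, and is pendulous: near balance, moving the disc 10 mm outward along the rod raises the resting angle by about 0.05 to 0.07 rad. It settles in about 1 s.
- beam_end (a point): Tip of the lever's flat aluminium bar at the load end, 335 mm from the pivot axis, on the side away from the rod. It plays up and down in a dark upright frame (the stops), about 40 mm each way; when the lever is level it is half-way, beside the white index, and 200 mm above the bench.
- oedometer: The oedometer stand, fixed: grey base 140 x 440 x 25 mm; origin on its underside, below the pivot. The lever lies along its y axis: tail rod to -y, load hanger and stop frame to +y. Two pivot pillars at the origin, 46 mm wide along y, 78 mm over their outsides along x, 215 mm high. Nothing else stands near the tail rod.
- rack: Wooden weight rack, fixed, 104 x 216 mm; origin under its centre. Three places 70 mm apart along its y axis hold discs on edge, bore axis along the rack's y, between pairs of dowels 69 mm high that stand 35 mm to either side (x) of the disc's middle.
- weight_large: Slotted steel weight, 96 mm in diameter, 20 mm thick, 16 mm slot open upward; origin at its centre. In the rack; leave it.
- weight_small: Slotted steel weight, 70 mm in diameter, 20 mm thick, 16 mm slot open upward; origin at its centre. In the rack; leave it.
- tin: Aluminium moisture tin, 66 mm in diameter, 36 mm high, on the bench; origin under its centre. Leave it.
- cutting_ring: Brass specimen cutting ring, 72 mm in diameter, 22 mm high, on the bench; origin under its centre. Leave it.
Mind the look-alikes: they are no part of the job. Leave any blue or orange look-alike of the part that bears cw_center alone.

How it is judged:
By the outcome, as a careful person would: the job done as asked, in the order asked, and still so for the second after the job is handed in, with the robot touching nothing.
It also fails if it takes over 67 s, if anything falls off the work surface, if the arm or the gripper's body presses on something with over 40 N, if the wrist force passes 120 N, or if a joint passes its speed limit or range.

### The arm

A 6-joint arm with a two-finger parallel gripper is mounted at the origin on the work surface. World frame = base frame: x ahead of the robot, y to its left, z up, the work surface at z = 0. Lengths are in m, angles in degrees, forces in N, time in s.
With the tool pointing down it reaches from about 0.4 to 0.825 m from the base axis. Payload 7 kg.
Tool frame: the origin (TCP) lies on the centre line of the jaws, within the pads' length; the fingertips stand 22 mm ahead of it and the grasp point (between the pads) lies 3 mm ahead of it; z points along the fingers, y is the line along which they close (so a half turn about z gives the same grasp; the last joint's range is limited). The gripper opens to 88 mm and grips with 3 to 60 N. Pads are 19 mm wide; open, the fingers measure 130 mm over their backs; the gripper's body (78 mm by 193 mm) begins 47 mm behind the grasp point.
Start: joints at [84.861, 20.546, 0.682, 0, -70.136, -16.507], TCP at [0.249, 0.627, 0.249] pointing down, gripper open.
Joint ranges: [-176.03, 176.03], [-82.01, 121.73], [-58.28, 71.71], [-173.87, 95.51], [-174.79, -0.11], [-173.66, 173.66]. Speed limits (degrees/s): [136.94, 136.94, 172.46, 180, 180, 180].

### API

Orientations are given as [roll, pitch, yaw] about the fixed x, y, z axes, in that order (R = Rz(yaw) Ry(pitch) Rx(roll)).
In Python, from plant import get_state, cams, r gives the robot as it stands.
- The arm moves only by the tool apply_moves, never from a script. Its argument "targets" is a list of rows, each an object with "dp": the shift along the world's x, y, z in m, a list of three; "yaw": the turn about the world's z in degrees. In form: [{"dp": [x, y, z], "yaw": yaw}, ...]. A call has 1 to 20 rows; each row is the pose to reach, as a shift and turn from the pose commanded when the call began; what a row does not reach only later rows make up. A row lasts 1/12 s, in which the tool goes at most 41.7 mm and 7.16 degrees, less where a joint would pass 70% of its speed; a pose out of reach is approached as far as the arm can. A call with a gripper value outside its range is refused whole. "grip" is the gripper command: -1 is fully open, 1 is shut, values between are in proportion, set as the call begins (left out, the last holds). The fingers move at their own pace and stop on an object; "squeeze" is the grip in N (left out, the last holds). Time passes only in rows, so rows that repeat a pose let the fingers close. It gives the time, the measured TCP pose, the force, the opening and the grip force at its end, in the units of the state.
- get_state(): the state, without advancing time (a new reading comes with each control period).
- cams.capture(name): name is "scene" or "top" or "wrist"; returns a dict with "image" (400x640x3 uint8, red, green, blue), "range_z" (400x640 float32, m along the optical axis (not along the pixel's ray), 0 where there is no reading), "fx", "fy", "cx", "cy" (pixels), "k1" (the pictures are not rectified: a ray, as slopes to the right and down, at radius r is drawn at 1 + k1 r^2 times it, then the intrinsics apply), "R" (3x3) and "t" (3): a world point X has camera coordinates R X + t; the wrist camera has in their place "T_tool_cam" (4x4, takes a point from camera to tool coordinates, whose origin is the TCP and whose axes are the flange's). Camera axes: x right, y down, z forward; pixel columns grow to the right and rows downward; lengths in m; the calibration is good to about 2 mm. A picture is of the moment at which its call begins: read the wrist's pose just before it.
- r.close_job(): hands the job in; it is judged then, once.
The state is a dict: "time_s": time; "joints": joint angles; "qd": joint speeds; "joint_torque": joint torques, N m; "tcp_pos": TCP position; "eef_rot": TCP orientation; "contact_force": force on the tool from outside, world axes, zero at the start; "moment": the same for the moment, N m; "gripper_width": finger opening in m; "gripper_force": force on a finger pad.
Only numpy, scipy, OpenCV 4.12 (cv2) and the standard library are available. Lean on these libraries where they do the work, as an engineer would, in place of code of your own. Each camera call takes 0.05 s, during which the arm holds its last target. There are 200 camera calls.

## Working session

There is one attempt and no reset: what is moved stays moved. The work goes in short steps, Python scripts to look and compute and a tool call to move; the robot and the scene stay as the last step left them, time stands still between calls to the robot, and variables do not carry over. Pictures are saved under pics/ and viewed, at most 10 in all, crops included, and the job is handed in when it is done.

Besides the shell and the picture viewer there is one more tool, called after "Emit:" in YAML: its name, and indented under it one key for each argument. apply_moves: Moves the arm, as the interface text tells. Its arguments: {"type":"object","properties":{"targets":{"type":"array","items":{"type":"object","properties":{"dp":{"type":"array","items":{"type":"number"}},"yaw":{"type":"number"}}}},"grip":{"type":"number"},"squeeze":{"type":"number"}},"required":["targets"]}

```bash
ls; mkdir -p pics
cat > h.py <<'E'
import numpy as np, cv2
from plant import get_state, cams, r
from scipy.spatial.transform import Rotation as Ro
def cap(n):
    s=get_state(); d=cams.capture(n); 
    if n=='wrist':
        T=np.eye(4);T[:3,:3]=Ro.from_euler('xyz',s['eef_rot'],degrees=True).as_matrix();T[:3,3]=s['tcp_pos']
        W=T@np.array(d['T_tool_cam']); d['R']=W[:3,:3].T; d['t']=-W[:3,:3].T@W[:3,3]
    d['R']=np.array(d['R']);d['t']=np.array(d['t'])
    return d
def ray(d,u,v):
    a=(np.asarray(u,float)-d['cx'])/d['fx'];b=(np.asarray(v,float)-d['cy'])/d['fy']
    x,y=a,b
    for _ in range(8):
        k=1+d['k1']*(x*x+y*y);x,y=a/k,b/k
    return np.stack([x,y,np.ones_like(x)],-1)
def world(d,u,v,z=None):
    p=ray(d,u,v)*(d['range_z'][int(round(v)),int(round(u))] if z is None else z)
    return (p-d['t'])@d['R']
def cloud(d):
    v,u=np.mgrid[:400,:640]; p=ray(d,u,v)*d['range_z'][...,None]
    return (p-d['t'])@d['R']
def onplane(d,u,v,zw):
    c=-d['R'].T@d['t']; q=ray(d,u,v)@d['R']; return c+q*(zw-c[2])/q[2]
def proj(d,X):
    c=d['R']@np.asarray(X)+d['t'];x,y=c[:2]/c[2];k=1+d['k1']*(x*x+y*y)
    return d['fx']*x*k+d['cx'],d['fy']*y*k+d['cy']
def save(d,n,crop=None,s=1):
    im=cv2.cvtColor(d['image'],cv2.COLOR_RGB2BGR)
    if crop: a,b,c,e=crop; im=im[b:e,a:c]
    cv2.imwrite('pics/'+n,cv2.resize(im,None,fx=s,fy=s,interpolation=cv2.INTER_CUBIC))
E
python3 - <<'E'
from h import *
import pickle
o={}
for n in('scene','top'):
    d=cap(n);o[n]=d
pickle.dump(o,open('o.pkl','wb'))
im=np.vstack([o['scene']['image'],o['top']['image']])
cv2.imwrite('pics/a.png',cv2.resize(im[...,::-1],None,fx=.75,fy=.75))
print(get_state()); 
for n in o: print(n,-o[n]['R'].T@o[n]['t'],o[n]['R'][2],o[n]['fx'])
E
```

```text
pics
{'time_s': 0.1, 'joints': array([ 8.48593339e+01,  2.05881470e+01,  6.37486191e-01, -1.80591170e-02,
       -7.01367229e+01, -1.65062484e+01]), 'qd': array([-0.05894893, -0.05114376,  0.08120213,  0.09015996, -0.09249521,
       -0.01830202]), 'joint_torque': array([-1.46026614e-03, -5.84162235e+01,  2.93750203e+01,  7.01547191e+00,
        1.00804723e-02, -4.55676729e-05]), 'tcp_pos': array([0.24887439, 0.62698815, 0.24769446]), 'eef_rot': array([ 1.79911394e+02, -8.55194775e-03, -2.16530569e+01]), 'contact_force': array([-0.71828168,  0.34630148, -0.4787806 ]), 'moment': array([-0.04219564,  0.0057359 ,  0.0300963 ]), 'gripper_force': 0.0, 'gripper_width': 0.08751603511197185}
scene [ 1.19174313 -0.52903215  0.87796036] [-0.56626319  0.4986259  -0.65629125] 405.1471812737441
top [0.28912294 0.02580791 1.33323665] [ 0.2096834   0.00309878 -0.97776442] 361.46978606275235
```

View pics/a.png

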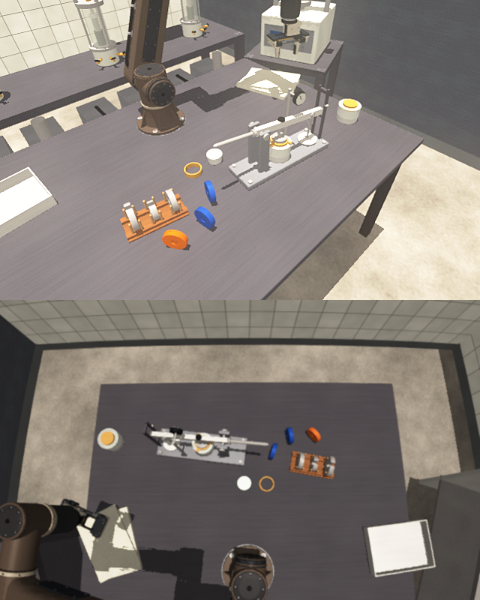

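The scene camera shows the rack at about (207,284), with two blue discs and one orange one beside it. The lever is at about (365,180), and its tail rod points towards the rack. I'll enlarge both.

Run:
```python
from h import *
import pickle
o=pickle.load(open('o.pkl','rb'))
a=cv2.resize(o['scene']['image'][225:345,145:305],(800,600),interpolation=2)
cv2.imwrite('pics/b.png',a[...,::-1])
a=cv2.resize(o['top']['image'][150:250,180:460],(800,286),interpolation=2)
b=cv2.resize(o['scene']['image'][110:275,240:460],(400,300),interpolation=2)
c=np.zeros((600,800,3),np.uint8);c[:286]=a;c[290:590,:400]=b
cv2.imwrite('pics/c.png',c[...,::-1])
# cloud in world: rack / rod
for n in o:
    P=cloud(o[n]); rz=o[n]['range_z']
    print(n,[np.round(P[v,u],3) for u,v in ([(416,219),(330,190)] if n=='top' else [(207,284),(300,186)])])
```

```text
scene [array([ 0.528, -0.328,  0.056]), array([ 0.334,  0.137, -0.003])]
top [array([ 0.493, -0.312,  0.049]), array([0.56 , 0.002, 0.222])]
```

View pics/b.png

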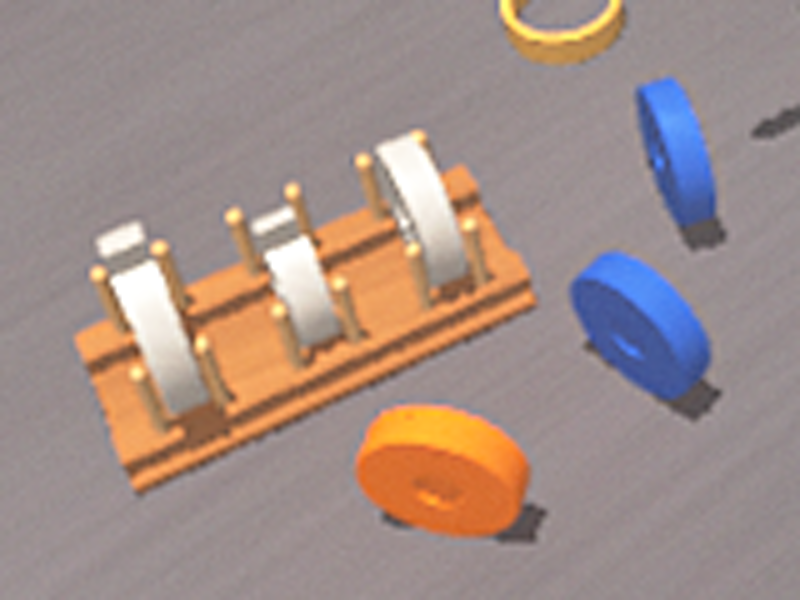

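View pics/c.png

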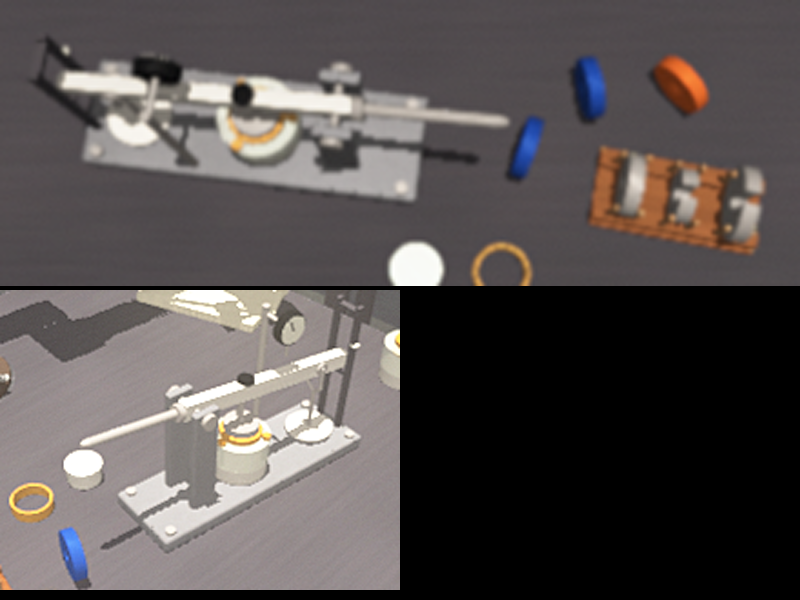

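The rack holds three steel discs. In the scene image they are at (176,291) and (205,281), both slotted, and at (230,267), which has an unbroken rim and no slot. The one at (230,267) is the counterweight, seen in the top view at (399,215). The blue and orange discs are look-alikes. Next I'll measure the disc and the rod.

Run:
```python
from h import *
import pickle
o=pickle.load(open('o.pkl','rb'))
for n in o:
    P=cloud(o[n]);im=o[n]['image'].astype(int);grey=(im.max(-1)-im.min(-1))<40
    if n=='top':
        t=[onplane(o[n],*p,.21) for p in [(180+365*.35,150+107*.35),(180+507*.35,150+122*.35)]]
        print('rod px',t, 'disc top',onplane(o[n],399,212,.1))
    m=grey&(P[...,2]>.055)&(P[...,2]<.14)&(P[...,0]>.42)&(P[...,0]<.62)&(P[...,1]<-.2)&(P[...,1]>-.42)&(o[n]['range_z']>0)
    Q=P[m]; Q=Q[Q[:,1]>-.275]
    print(n,'disc',len(Q),Q.mean(0).round(4),Q.min(0).round(4),Q.max(0).round(4))
    T=Q[Q[:,2]>.075]; 
    if len(T)>5:
        c=T[:,:2].mean(0);w,V=np.linalg.eigh(np.cov((T[:,:2]-c).T));print(' dir',V[:,1],w**.5,c,len(T), 'zmax',np.sort(T[:,2])[-5:])
    m=(P[...,2]>.17)&(P[...,2]<.28)&(P[...,0]>.5)&(P[...,0]<.66)&(P[...,1]<.125)&(P[...,1]>-.12)
    Q=P[m]
    s=Q[Q[:,1]<.11]
    c=s.mean(0);u,S,V=np.linalg.svd(s-c);print(' rod',len(s),c.round(4),V[0].round(4),S/len(s)**.5,s.min(0),s.max(0))
```

```text
scene disc 230 [ 0.5258 -0.2611  0.0774] [ 0.475  -0.2741  0.0553] [ 0.5537 -0.2357  0.0902]
 dir [-0.98410756  0.17757338] [0.00612322 0.01504886] [ 0.52013405 -0.25950191] 148 zmax [0.08946347 0.08957189 0.08965747 0.08973585 0.09022316]
 rod 725 [0.5795 0.0494 0.2078] [ 0.2118  0.9691 -0.1265] [0.06033078 0.02140482 0.00896984] [ 0.52927214 -0.08856041  0.17002098] [0.62630361 0.10967874 0.22783073]
rod px [array([0.57119255, 0.07251934, 0.21      ]), array([ 0.55341756, -0.08627659,  0.21      ])] disc top [ 0.5100268  -0.24032555  0.1       ]
top disc 151 [ 0.5086 -0.251   0.0798] [ 0.473  -0.2721  0.0551] [ 0.5492 -0.2372  0.0939]
 dir [-0.98115094  0.19324293] [0.00609516 0.01782311] [ 0.51048156 -0.25209219] 108 zmax [0.09230093 0.09278403 0.09291115 0.09310484 0.09391422]
 rod 465 [0.5695 0.0477 0.2136] [-0.14   -0.985   0.1008] [0.06025066 0.01914135 0.00774161] [ 0.52943086 -0.08351632  0.17111514] [0.6200491  0.10998836 0.23420728]
```

The counterweight is near (0.51, -0.25, 0.05). I'll go above it and look with the wrist camera.

Emit:
apply_moves:
  targets:
    - {"dp": [0.01, -0.02, 0.035], "yaw": 0}
    - {"dp": [0.02, -0.05, 0.06], "yaw": 0}
    - {"dp": [0.03, -0.085, 0.08], "yaw": 0}
    - {"dp": [0.256, -0.877, 0.08], "yaw": 13}
    - {"dp": [0.256, -0.877, 0.08], "yaw": 13}
    - {"dp": [0.256, -0.877, 0.08], "yaw": 13}
    - {"dp": [0.256, -0.877, 0.08], "yaw": 13}
    - {"dp": [0.256, -0.877, 0.08], "yaw": 13}
    - {"dp": [0.256, -0.877, 0.08], "yaw": 13}
    - {"dp": [0.256, -0.877, 0.08], "yaw": 13}
    - {"dp": [0.256, -0.877, 0.08], "yaw": 13}
    - {"dp": [0.256, -0.877, 0.08], "yaw": 13}
    - {"dp": [0.256, -0.877, 0.08], "yaw": 13}
    - {"dp": [0.256, -0.877, 0.08], "yaw": 13}
    - {"dp": [0.256, -0.877, 0.08], "yaw": 13}
    - {"dp": [0.256, -0.877, 0.08], "yaw": 13}
    - {"dp": [0.256, -0.877, 0.08], "yaw": 13}
    - {"dp": [0.256, -0.877, 0.08], "yaw": 13}
    - {"dp": [0.256, -0.877, 0.08], "yaw": 13}
    - {"dp": [0.256, -0.877, 0.08], "yaw": 13}
  grip: -0.1

```text
time_s: 1.77
tcp_pos: [0.4732, -0.141, 0.3285]
eef_rot: [-180.0, -0.0, -8.7]
contact_force: [0.8, 2.4, 0.5]
gripper_width: 0.0484
gripper_force: 0.0
```

Emit:
apply_moves:
  targets:
    - {"dp": [0.015, -0.04, 0], "yaw": 0}
    - {"dp": [0.03, -0.08, -0.02], "yaw": 0}
    - {"dp": [0.035, -0.1, -0.05], "yaw": 0}
    - {"dp": [0.035, -0.1, -0.08], "yaw": 0}
    - {"dp": [0.035, -0.1, -0.08], "yaw": 0}
    - {"dp": [0.035, -0.1, -0.08], "yaw": 0}

```text
time_s: 2.27
tcp_pos: [0.5072, -0.239, 0.2473]
eef_rot: [180.0, 0.3, -8.7]
contact_force: [0.9, -0.1, 1.9]
gripper_width: 0.0483
gripper_force: 0.0
```

Run:
```python
from h import *
import pickle
d=cap('wrist');pickle.dump(d,open('w.pkl','wb'));s=get_state();print(s['tcp_pos'],s['eef_rot'])
save(d,'d.png',None,1.25)
P=cloud(d);im=d['image'].astype(int);grey=(im.max(-1)-im.min(-1))<40
m=grey&(P[...,2]>.06)&(P[...,2]<.14)&(abs(P[...,0]-.51)<.06)&(P[...,1]<-.215)&(P[...,1]>-.29)
Q=P[m];print(len(Q),Q.min(0),Q.max(0));T=Q[Q[:,2]>.085]
for T in (Q[Q[:,2]>.08],T):
  (c,wh,a)=cv2.minAreaRect((T[:,:2]*1000).astype(np.float32));print(len(T),c,wh,a,T.mean(0),np.percentile(T[:,2],99))
```

```text
[ 0.50848035 -0.23878411  0.2494657 ] [ 1.79958842e+02  2.17369449e-02 -8.62214326e+00]
1570 [ 0.47183436 -0.27238613  0.0602379 ] [ 0.55160538 -0.23077002  0.09189815]
1122 (512.5813598632812, -256.0165710449219) (19.710294723510742, 55.299659729003906) 79.13209533691406 [ 0.51468377 -0.25626834  0.08703829] 0.09125203403331561
841 (513.2130126953125, -256.1378173828125) (19.710294723510742, 43.107051849365234) 79.13209533691406 [ 0.51367073 -0.25612305  0.08852629] 0.09129271105080752
```

View pics/d.png

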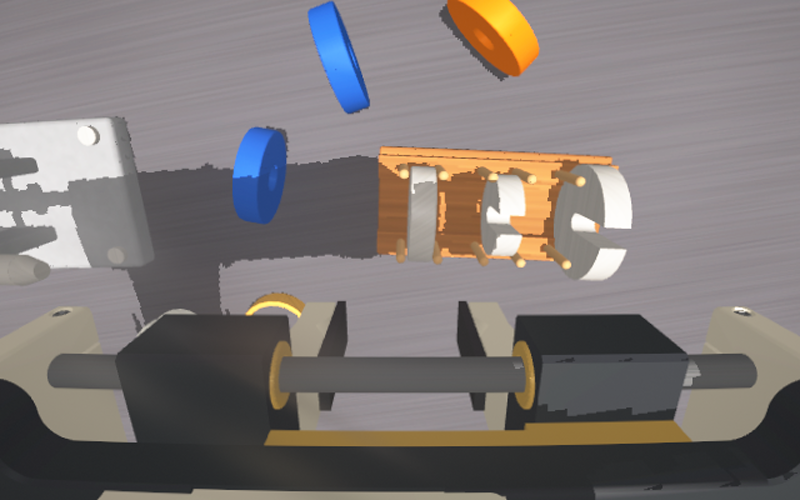

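The wrist view shows the plain disc at (423,213), unbroken, with the slotted ones at (503,213) and (593,225). I'll grasp it high so that the fingertips stay above the bore.

Emit:
apply_moves:
  targets:
    - {"dp": [0.004, -0.017, -0.03], "yaw": -2}
    - {"dp": [0.004, -0.017, -0.065], "yaw": -2}
    - {"dp": [0.004, -0.017, -0.1], "yaw": -2}
    - {"dp": [0.004, -0.017, -0.125], "yaw": -2}
    - {"dp": [0.004, -0.017, -0.145], "yaw": -2}
    - {"dp": [0.004, -0.017, -0.155], "yaw": -2}
    - {"dp": [0.004, -0.017, -0.161], "yaw": -2}
    - {"dp": [0.004, -0.017, -0.161], "yaw": -2}
    - {"dp": [0.004, -0.017, -0.161], "yaw": -2}

```text
time_s: 3.07
tcp_pos: [0.5137, -0.2556, 0.0894]
eef_rot: [180.0, -0.1, -10.6]
contact_force: [-0.3, 0.1, 0.7]
gripper_width: 0.0478
gripper_force: 0.0
```

Emit:
apply_moves:
  targets:
    - {"dp": [0, 0, 0], "yaw": 0}
    - {"dp": [0, 0, 0], "yaw": 0}
    - {"dp": [0, 0, 0], "yaw": 0}
    - {"dp": [0, 0, 0], "yaw": 0}
    - {"dp": [0, 0, 0], "yaw": 0}
    - {"dp": [0, 0, 0], "yaw": 0}
  grip: 1
  squeeze: 45

```text
time_s: 3.57
tcp_pos: [0.5125, -0.256, 0.0878]
eef_rot: [180.0, -0.0, -10.6]
contact_force: [0.0, -0.7, 2.2]
gripper_width: 0.02
gripper_force: 45.0
```

Emit:
apply_moves:
  targets:
    - {"dp": [0, 0, 0.01], "yaw": 0}
    - {"dp": [0, 0, 0.03], "yaw": 0}
    - {"dp": [0, 0, 0.06], "yaw": 0}
    - {"dp": [0, 0, 0.095], "yaw": 0}
    - {"dp": [0, 0, 0.13], "yaw": 0}
    - {"dp": [0, 0, 0.165], "yaw": 0}
    - {"dp": [-0.01, 0.02, 0.195], "yaw": 0}
    - {"dp": [-0.025, 0.05, 0.22], "yaw": 0}
    - {"dp": [-0.04, 0.08, 0.235], "yaw": 2}
    - {"dp": [-0.05, 0.1, 0.24], "yaw": 2}
    - {"dp": [-0.05, 0.11, 0.24], "yaw": 2}
    - {"dp": [-0.05, 0.11, 0.24], "yaw": 2}
    - {"dp": [-0.05, 0.11, 0.24], "yaw": 2}
    - {"dp": [-0.05, 0.11, 0.24], "yaw": 2}

```text
time_s: 4.73
tcp_pos: [0.462, -0.146, 0.3268]
eef_rot: [180.0, 0.1, -8.6]
contact_force: [0.5, 0.2, -7.4]
gripper_width: 0.0198
gripper_force: 45.0
```

Run:
```python
from h import *
import pickle
s=get_state();print(s['tcp_pos'],s['eef_rot'],s['contact_force'])
d=cap('wrist');pickle.dump(d,open('w.pkl','wb'))
save(d,'e.png',None,1.25)
P=cloud(d)
m=(P[...,2]>.17)&(P[...,2]<.26)&(P[...,0]>.5)&(P[...,0]<.66)&(P[...,1]<.08)&(P[...,1]>-.12)&(d['range_z']>0)
print(m.sum())
for u in range(0,640,12):
    k=np.where(m[:,u])[0]
    if len(k)>3: q=P[k,u]; print(u,k.min(),k.max(),q.mean(0).round(4),q[:,2].max().round(4),q[:,0].min().round(4),q[:,0].max().round(4))
```

```text
[ 0.46199196 -0.14596947  0.32680085] [ 1.79989094e+02  1.07310897e-01 -8.64883917e+00] [ 0.46551015  0.17206201 -7.400045  ]
4914
0 59 74 [0.6073 0.0791 0.2111] 0.214 0.6008 0.6123
12 61 117 [0.587  0.0778 0.2107] 0.218 0.5686 0.6117
24 62 126 [0.5825 0.0757 0.2038] 0.2118 0.5609 0.6118
36 64 126 [0.578  0.0702 0.1999] 0.2129 0.5597 0.6112
48 100 117 [0.5702 0.0512 0.2125] 0.2149 0.5641 0.5764
60 98 117 [0.5688 0.0407 0.2133] 0.2161 0.5624 0.5762
72 98 115 [0.5677 0.0296 0.2149] 0.2173 0.5619 0.574
84 97 115 [0.5663 0.0193 0.2159] 0.2184 0.5602 0.5731
96 97 115 [0.5646 0.0091 0.2171] 0.2191 0.5587 0.5712
108 95 114 [ 0.564  -0.0012  0.2181] 0.2207 0.5576 0.5711
120 95 114 [ 0.5623 -0.0114  0.2199] 0.2222 0.556 0.5691
132 95 113 [ 0.5607 -0.021   0.221 ] 0.2231 0.5551 0.5673
144 94 112 [ 0.5602 -0.0307  0.2218] 0.2242 0.5542 0.5666
156 94 112 [ 0.5586 -0.0403  0.2235] 0.2257 0.5527 0.5649
168 92 112 [ 0.5578 -0.0497  0.2245] 0.227 0.5511 0.5648
180 92 111 [ 0.5566 -0.0589  0.2257] 0.2287 0.5503 0.5631
192 92 111 [ 0.5551 -0.068   0.227 ] 0.2297 0.5489 0.5616
204 91 111 [ 0.5541 -0.0765  0.2269] 0.2298 0.5475 0.561
216 95 107 [ 0.5528 -0.0848  0.2264] 0.2284 0.5488 0.5568
```

View pics/e.png

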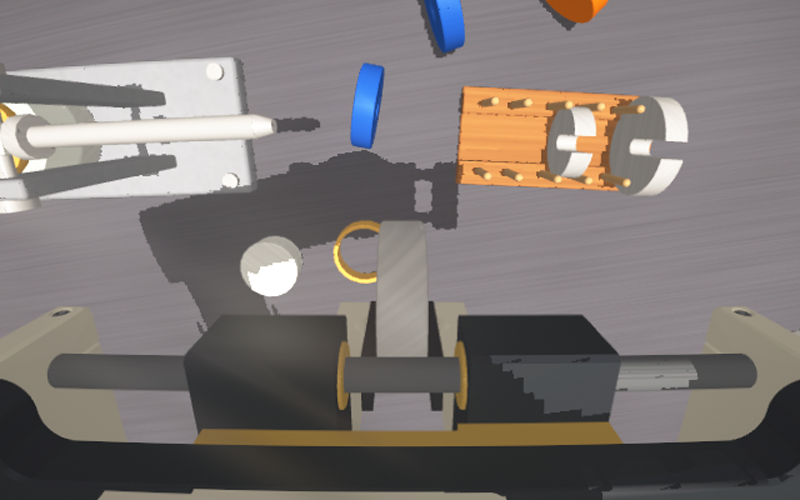

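The rod is measured: the tip is near (0.5526, -0.087, 0.2245), its direction is (0.128, 0.99), and it slopes 0.12 up towards the tail. I'll line up outside the tip.

Emit:
apply_moves:
  targets:
    - {"dp": [0.03, 0.005, 0], "yaw": 1.3}
    - {"dp": [0.06, 0.01, -0.015], "yaw": 1.3}
    - {"dp": [0.08, 0.02, -0.035], "yaw": 1.3}
    - {"dp": [0.086, 0.024, -0.055], "yaw": 1.3}
    - {"dp": [0.086, 0.024, -0.062], "yaw": 1.3}
    - {"dp": [0.086, 0.024, -0.062], "yaw": 1.3}
    - {"dp": [0.086, 0.024, -0.062], "yaw": 1.3}
    - {"dp": [0.086, 0.024, -0.062], "yaw": 1.3}

```text
time_s: 5.45
tcp_pos: [0.5486, -0.1225, 0.2667]
eef_rot: [180.0, -0.1, -7.4]
contact_force: [-0.3, 0.5, -6.5]
gripper_width: 0.0195
gripper_force: 45.0
```

Run:
```python
from h import *
s=get_state();print(s['tcp_pos'],s['eef_rot'],s['contact_force'])
a=cap('scene');b=cap('top')
c=proj(a,[.55,-.1,.225]);e=proj(b,[.55,-.1,.225])
def cr(d,c): 
    u,v=int(c[0]),int(c[1]); return cv2.resize(d['image'][v-40:v+40,u-50:u+50],(400,320),interpolation=2)
cv2.imwrite('pics/f.png',np.hstack([cr(a,c),cr(b,e)])[...,::-1])
w=cap('wrist');P=cloud(w)
m=(P[...,2]>.2)&(P[...,2]<.245)&(P[...,1]<.03)&(P[...,1]>-.1)&(abs(P[...,0]-.56)<.03)&(w['range_z']>0)
for u in range(0,640,14):
    k=np.where(m[:,u])[0]
    if len(k)>3: q=P[k,u]; print(u,q.mean(0).round(4),q[:,2].max().round(4),((q[:,0].min()+q[:,0].max())/2).round(4))
```

```text
[ 0.54859349 -0.12253068  0.26672884] [ 1.79979964e+02 -8.06359070e-02 -7.37473986e+00] [-0.26997273  0.53499096 -6.50798304]
84 [0.5707 0.0296 0.2155] 0.2167 0.5707
98 [0.5689 0.0203 0.2156] 0.2183 0.5679
112 [0.5676 0.0105 0.2163] 0.2189 0.5664
126 [5.664e-01 2.000e-04 2.180e-01] 0.2203 0.5654
140 [ 0.565  -0.0096  0.2192] 0.2221 0.5636
154 [ 0.5638 -0.0189  0.2199] 0.2228 0.5624
168 [ 0.5627 -0.0285  0.2216] 0.2243 0.5617
182 [ 0.5614 -0.0377  0.2227] 0.2257 0.5602
196 [ 0.5602 -0.0466  0.2233] 0.2265 0.559
210 [ 0.5593 -0.0557  0.2246] 0.2275 0.5585
224 [ 0.558  -0.0645  0.2256] 0.2286 0.5567
238 [ 0.5565 -0.0732  0.2269] 0.2295 0.5555
252 [ 0.5553 -0.0814  0.226 ] 0.2286 0.5541
```

View pics/f.png

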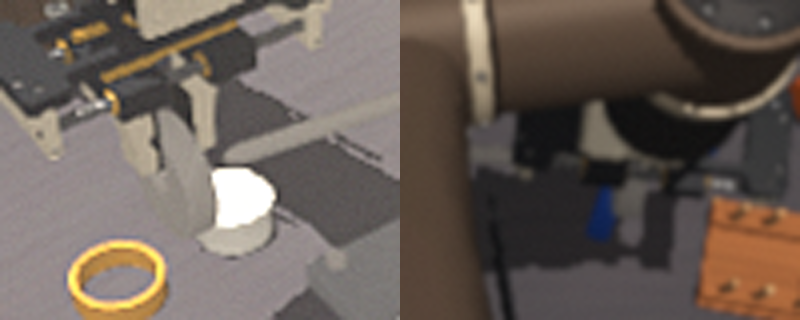

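The pictures show the disc in the jaws just outside the rod tip, at (185,175) in the scene crop, and in line with it. I'll put it on gently.

Emit:
apply_moves:
  targets:
    - {"dp": [0.002, 0.006, -0.002], "yaw": 0}
    - {"dp": [0.003, 0.012, -0.003], "yaw": 0}
    - {"dp": [0.0033, 0.018, -0.0035], "yaw": 0}
    - {"dp": [0.004, 0.024, -0.004], "yaw": 0}
    - {"dp": [0.0048, 0.03, -0.0048], "yaw": 0}
    - {"dp": [0.0056, 0.036, -0.0055], "yaw": 0}
    - {"dp": [0.0063, 0.042, -0.0063], "yaw": 0}
    - {"dp": [0.007, 0.048, -0.007], "yaw": 0}
    - {"dp": [0.0078, 0.054, -0.0077], "yaw": 0}
    - {"dp": [0.0078, 0.054, -0.0077], "yaw": 0}

```text
time_s: 6.43
tcp_pos: [0.5563, -0.0666, 0.2576]
eef_rot: [-180.0, 0.0, -7.3]
contact_force: [-0.4, -0.3, -8.1]
gripper_width: 0.0196
gripper_force: 45.0
```

Run:
```python
from h import *
s=get_state();print(s['tcp_pos'],s['contact_force'],s['moment'])
w=cap('wrist');P=cloud(w)
m=(P[...,2]>.2)&(P[...,2]<.245)&(P[...,1]<.03)&(P[...,1]>-.1)&(abs(P[...,0]-.56)<.03)&(w['range_z']>0)
for u in range(0,640,20):
    k=np.where(m[:,u])[0]
    if len(k)>3: q=P[k,u]; print(u,q.mean(0).round(4),q[:,2].max().round(4),((q[:,0].min()+q[:,0].max())/2).round(4))
a=cap('scene');c=proj(a,[.55,-.08,.225]);u,v=int(c[0]),int(c[1])
A=cv2.resize(a['image'][v-40:v+40,u-50:u+50],(400,320),interpolation=2)
B=cv2.resize(w['image'],(400,250));B=np.vstack([B,np.zeros((70,400,3),np.uint8)])
cv2.imwrite('pics/g.png',np.hstack([A,B])[...,::-1])
```

```text
[ 0.55633519 -0.06663493  0.25763947] [-0.39692765 -0.31462956 -8.08613224] [-0.11195749  0.02505346 -0.00152312]
180 [0.5684 0.0182 0.2159] 0.2187 0.5672
200 [0.5668 0.0055 0.2172] 0.2197 0.5657
220 [ 0.5654 -0.0072  0.2189] 0.2214 0.5643
240 [ 0.564  -0.0195  0.2202] 0.2225 0.5631
260 [ 0.5627 -0.0316  0.2218] 0.2246 0.562
280 [ 0.5657 -0.0447  0.2276] 0.2442 0.5664
300 [ 0.5651 -0.0564  0.2327] 0.2449 0.5645
320 [ 0.5883 -0.0705  0.2425] 0.2449 0.5885
340 [ 0.5877 -0.0805  0.2405] 0.2449 0.5876
360 [ 0.5644 -0.0882  0.2425] 0.2439 0.5644
```

View pics/g.png

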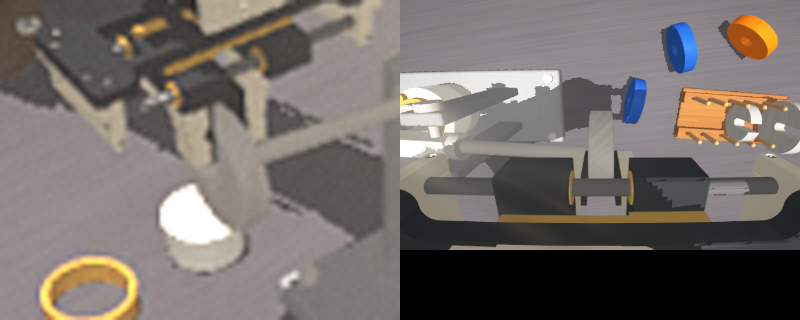

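The disc is on the rod: in the wrist view the rod runs into it, and there is no contact force. I'll slide it to mid-range, about 105 mm from the pivot, then lower it until the lever is level.

Emit:
apply_moves:
  targets:
    - {"dp": [0.001, 0.008, -0.001], "yaw": 0}
    - {"dp": [0.0023, 0.018, -0.0022], "yaw": 0}
    - {"dp": [0.0036, 0.028, -0.0034], "yaw": 0}
    - {"dp": [0.005, 0.038, -0.0046], "yaw": 0}
    - {"dp": [0.0062, 0.048, -0.0058], "yaw": 0}
    - {"dp": [0.0075, 0.058, -0.007], "yaw": 0}
    - {"dp": [0.0088, 0.068, -0.0083], "yaw": 0}
    - {"dp": [0.0088, 0.068, -0.0083], "yaw": 0}
    - {"dp": [0.0088, 0.068, -0.012], "yaw": 0}
    - {"dp": [0.0088, 0.068, -0.016], "yaw": 0}
    - {"dp": [0.0088, 0.068, -0.02], "yaw": 0}
    - {"dp": [0.0088, 0.068, -0.024], "yaw": 0}
    - {"dp": [0.0088, 0.068, -0.025], "yaw": 0}
    - {"dp": [0.0088, 0.068, -0.025], "yaw": 0}
    - {"dp": [0.0088, 0.068, -0.025], "yaw": 0}

```text
time_s: 7.78
tcp_pos: [0.5651, -0.0002, 0.2331]
eef_rot: [180.0, -0.0, -7.4]
contact_force: [-0.6, -0.2, -0.9]
gripper_width: 0.0195
gripper_force: 45.0
```

```bash
cat > beam.py <<'E'
from h import *
# beam angle: fit slope of rod (wrist/scene) and bar in scene cloud
d0=np.array([.128,.9918]);pv=np.array([.578,.105])
def angle(n='scene',pr=True):
    a=cap(n);P=cloud(a);q=P[...,:2]-pv
    s=q@d0; x=q@np.array([d0[1],-d0[0]])
    out={}
    for nm,lo,hi in(('rod',-.18,-.05),('bar',.06,.32)):
        m=(s>lo)&(s<hi)&(abs(x)<.02)&(P[...,2]>.15)&(P[...,2]<.26)&(a['range_z']>0)
        S,Z=s[m],P[...,2][m]
        if len(S)<30: continue
        # top surface: bin upper percentile
        b=np.arange(lo,hi,.01);L=[(c+.005,np.percentile(Z[(S>=c)&(S<c+.01)],85)) for c in b if((S>=c)&(S<c+.01)).sum()>4]
        L=np.array(L)
        k=np.polyfit(L[:,0],L[:,1],1)
        for _ in range(3):
            rr=abs(L[:,1]-np.polyval(k,L[:,0]));g=rr<max(.003,np.median(rr)*2);k=np.polyfit(L[g,0],L[g,1],1)
        out[nm]=(round(np.arctan(k[0]),4),round(k[1],4),int(g.sum()))
    st=get_state()
    print(n,out,st['time_s'],np.round(st['tcp_pos'],4),np.round(st['contact_force'],1),st['gripper_width'])
    return a
if __name__=='__main__': angle();angle('top')
E
python3 - <<'E'
import h,pickle
from beam import *
o=pickle.load(open('o.pkl','rb'));c=h.cap
import beam
beam.cap=lambda n:o[n]
angle();angle('top')
beam.cap=c
angle();angle('top')
E
```

```text
scene {'rod': (np.float64(-0.1197), np.float64(0.2051), 13), 'bar': (np.float64(-0.1189), np.float64(0.2132), 18)} 7.7833 [ 5.651e-01 -2.000e-04  2.331e-01] [-0.6 -0.2 -0.9] 0.019491507353184577
top {'rod': (np.float64(-0.1164), np.float64(0.2082), 13), 'bar': (np.float64(-0.1208), np.float64(0.2166), 20)} 7.7833 [ 5.651e-01 -2.000e-04  2.331e-01] [-0.6 -0.2 -0.9] 0.019491507353184577
scene {'rod': (np.float64(0.081), np.float64(0.2324), 13), 'bar': (np.float64(-0.0018), np.float64(0.2138), 17)} 7.8333 [ 5.651e-01 -2.000e-04  2.332e-01] [-1.4 -0.2 -0.8] 0.019789077617322653
top {'bar': (np.float64(0.0163), np.float64(0.2115), 5)} 7.8833 [ 5.651e-01 -2.000e-04  2.332e-01] [-1.3 -1.1 -0.4] 0.019587767624575286
```

The bar is level to within a few milliradians, and the rod carries nearly all the weight. I'll release, rise 25 mm and let it settle.

Emit:
apply_moves:
  targets:
    - {"dp": [0, 0, 0], "yaw": 0}
    - {"dp": [0, 0, 0], "yaw": 0}
    - {"dp": [0, 0, 0.002], "yaw": 0}
    - {"dp": [0, 0, 0.01], "yaw": 0}
    - {"dp": [0, 0, 0.02], "yaw": 0}
    - {"dp": [0, 0, 0.03], "yaw": 0}
    - {"dp": [0, 0, 0.03], "yaw": 0}
    - {"dp": [0, 0, 0.03], "yaw": 0}
    - {"dp": [0, 0, 0.03], "yaw": 0}
    - {"dp": [0, 0, 0.03], "yaw": 0}
    - {"dp": [0, 0, 0.03], "yaw": 0}
    - {"dp": [0, 0, 0.03], "yaw": 0}
    - {"dp": [0, 0, 0.03], "yaw": 0}
    - {"dp": [0, 0, 0.03], "yaw": 0}
    - {"dp": [0, 0, 0.03], "yaw": 0}
    - {"dp": [0, 0, 0.03], "yaw": 0}
    - {"dp": [0, 0, 0.03], "yaw": 0}
    - {"dp": [0, 0, 0.03], "yaw": 0}
    - {"dp": [0, 0, 0.03], "yaw": 0}
    - {"dp": [0, 0, 0.03], "yaw": 0}
  grip: -0.1

```text
time_s: 9.55
tcp_pos: [0.565, 0.0002, 0.2629]
eef_rot: [-180.0, -0.0, -7.3]
contact_force: [-0.6, -0.0, 0.3]
gripper_width: 0.0482
gripper_force: 0.0
```

Run:
```python
from beam import *
a=angle();angle()
w=cap('wrist');P=cloud(w)
m=(P[...,2]>.2)&(P[...,2]<.26)&(P[...,1]<.05)&(P[...,1]>-.06)&(abs(P[...,0]-.565)<.05)
u,v=[int(t) for t in proj(a,[.57,.03,.2])]
A=cv2.resize(a['image'][v-60:v+60,u-75:u+75],(400,320),interpolation=2)
B=cv2.resize(w['image'],(400,250));B=np.vstack([B,np.zeros((70,400,3),np.uint8)])
cv2.imwrite('pics/i.png',np.hstack([A,B])[...,::-1])
```

```text
scene {'rod': (np.float64(0.5707), np.float64(0.2964), 9), 'bar': (np.float64(0.0796), np.float64(0.2139), 17)} 9.6 [5.650e-01 2.000e-04 2.629e-01] [-0.7  0.2  0.4] 0.04816930521836701
scene {'rod': (np.float64(0.5721), np.float64(0.299), 8), 'bar': (np.float64(0.0792), np.float64(0.2136), 17)} 9.65 [5.650e-01 2.000e-04 2.629e-01] [ 0.  -0.4  0.5] 0.048079839275660834
```

View pics/i.png

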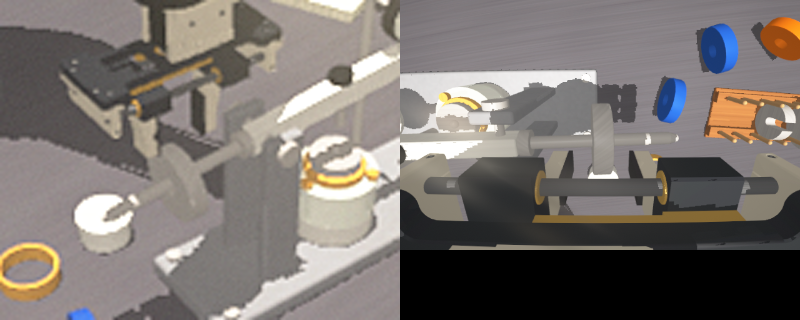

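It rests at about +0.08 rad, off the stop, so the disc has to go about 13 mm inward. I'll regrip it, bring the lever level, shift and release.

Emit:
apply_moves:
  targets:
    - {"dp": [0, 0, -0.012], "yaw": 0}
    - {"dp": [0, 0, -0.024], "yaw": 0}
    - {"dp": [0, 0, -0.033], "yaw": 0}
    - {"dp": [0, 0, -0.036], "yaw": 0}
    - {"dp": [0, 0, -0.036], "yaw": 0}
    - {"dp": [0, 0, -0.036], "yaw": 0}

```text
time_s: 10.2
tcp_pos: [0.5652, 0.0002, 0.2271]
eef_rot: [180.0, -0.0, -7.3]
contact_force: [-0.4, 0.3, -0.4]
gripper_width: 0.0487
gripper_force: 0.0
```

Emit:
apply_moves:
  targets:
    - {"dp": [0, 0, 0], "yaw": 0}
    - {"dp": [0, 0, 0], "yaw": 0}
    - {"dp": [0, 0, 0], "yaw": 0}
    - {"dp": [0, 0, 0], "yaw": 0}
    - {"dp": [0, 0, 0], "yaw": 0}
    - {"dp": [0, 0, 0], "yaw": 0}
    - {"dp": [0, 0, 0.004], "yaw": 0}
    - {"dp": [0, 0, 0.0085], "yaw": 0}
    - {"dp": [0, 0, 0.0085], "yaw": 0}
    - {"dp": [0.0005, 0.004, 0.0085], "yaw": 0}
    - {"dp": [0.001, 0.008, 0.0085], "yaw": 0}
    - {"dp": [0.0017, 0.0129, 0.0085], "yaw": 0}
    - {"dp": [0.0017, 0.0129, 0.0085], "yaw": 0}
    - {"dp": [0.0017, 0.0129, 0.0085], "yaw": 0}
    - {"dp": [0.0017, 0.0129, 0.0085], "yaw": 0}
  grip: 1
  squeeze: 30

```text
time_s: 11.45
tcp_pos: [0.567, 0.0141, 0.2353]
eef_rot: [-179.9, -0.0, -7.3]
contact_force: [0.3, 2.8, 0.5]
gripper_width: 0.0195
gripper_force: 30.0
```

```bash
python3 -c "
from beam import *
angle()"
```

```text
scene {'rod': (np.float64(0.4934), np.float64(0.2893), 9), 'bar': (np.float64(0.0125), np.float64(0.2138), 18)} 11.5 [0.567  0.0141 0.2354] [0.4 4.2 0.5] 0.019954490668858002
```

Emit:
apply_moves:
  targets:
    - {"dp": [0, 0, 0], "yaw": 0}
    - {"dp": [0, 0, 0], "yaw": 0}
    - {"dp": [0, 0, 0.002], "yaw": 0}
    - {"dp": [0, 0, 0.01], "yaw": 0}
    - {"dp": [0, 0, 0.02], "yaw": 0}
    - {"dp": [0, 0, 0.028], "yaw": 0}
    - {"dp": [0, 0, 0.028], "yaw": 0}
    - {"dp": [0, 0, 0.028], "yaw": 0}
    - {"dp": [0, 0, 0.028], "yaw": 0}
    - {"dp": [0, 0, 0.028], "yaw": 0}
    - {"dp": [0, 0, 0.028], "yaw": 0}
    - {"dp": [0, 0, 0.028], "yaw": 0}
    - {"dp": [0, 0, 0.028], "yaw": 0}
    - {"dp": [0, 0, 0.028], "yaw": 0}
    - {"dp": [0, 0, 0.028], "yaw": 0}
    - {"dp": [0, 0, 0.028], "yaw": 0}
    - {"dp": [0, 0, 0.028], "yaw": 0}
    - {"dp": [0, 0, 0.028], "yaw": 0}
    - {"dp": [0, 0, 0.028], "yaw": 0}
    - {"dp": [0, 0, 0.028], "yaw": 0}
  grip: -0.1

```text
time_s: 13.17
tcp_pos: [0.5667, 0.0131, 0.2634]
eef_rot: [-180.0, -0.0, -7.3]
contact_force: [0.2, 0.1, 0.3]
gripper_width: 0.0481
gripper_force: 0.0
```

```bash
python3 -c "
from beam import *
for i in range(4): angle()"
```

```text
scene {'rod': (np.float64(0.4336), np.float64(0.2802), 10), 'bar': (np.float64(-0.0062), np.float64(0.2136), 17)} 13.2167 [0.5667 0.0131 0.2634] [-0.4  0.2  1. ] 0.04833425089579865
scene {'rod': (np.float64(0.4315), np.float64(0.2809), 11), 'bar': (np.float64(-0.0067), np.float64(0.2141), 17)} 13.2667 [0.5667 0.0131 0.2634] [-0.1  0.5 -0.7] 0.04858813919207571
scene {'rod': (np.float64(0.4307), np.float64(0.2802), 11), 'bar': (np.float64(-0.0045), np.float64(0.2133), 17)} 13.3167 [0.5666 0.0131 0.2634] [-0.2 -0.4  0.8] 0.048458217548431805
scene {'rod': (np.float64(0.4305), np.float64(0.2794), 10), 'bar': (np.float64(-0.0049), np.float64(0.2133), 17)} 13.3667 [0.5667 0.0131 0.2634] [-0.2  1.  -1. ] 0.048131188829018234
```

It now rests within about 6 mrad of level. I'll retreat clear and check again with an unobstructed view.

Emit:
apply_moves:
  targets:
    - {"dp": [0, 0, 0.02], "yaw": 0}
    - {"dp": [0, 0, 0.05], "yaw": 0}
    - {"dp": [0, 0, 0.085], "yaw": 0}
    - {"dp": [0, 0, 0.12], "yaw": 0}
    - {"dp": [-0.03, -0.02, 0.14], "yaw": 0}
    - {"dp": [-0.06, -0.05, 0.15], "yaw": 0}
    - {"dp": [-0.08, -0.08, 0.15], "yaw": 0}
    - {"dp": [-0.1, -0.11, 0.15], "yaw": 0}
    - {"dp": [-0.1, -0.14, 0.15], "yaw": 0}
    - {"dp": [-0.1, -0.17, 0.15], "yaw": 0}
    - {"dp": [-0.1, -0.2, 0.15], "yaw": 0}
    - {"dp": [-0.1, -0.2, 0.15], "yaw": 0}
    - {"dp": [-0.1, -0.2, 0.15], "yaw": 0}

```text
time_s: 14.45
tcp_pos: [0.4663, -0.1882, 0.4131]
eef_rot: [180.0, 0.0, -7.5]
contact_force: [-0.3, 0.4, -0.7]
gripper_width: 0.0481
gripper_force: 0.0
```

Run:
```python
from beam import *
for i in range(6): a=angle()
b=[angle('top') for i in range(4)][0]
def cr(d,X,h=50):
    u,v=[int(t) for t in proj(d,X)]; return cv2.resize(d['image'][v-h:v+h,u-h:u+h],(400,400),interpolation=2)
e=pv+d0*.335; f=pv-d0*.06
cv2.imwrite('pics/j.png',np.hstack([cr(a,[*e,.2],25),cr(a,[*f,.2])])[...,::-1])
```

```text
scene {'rod': (np.float64(-0.0121), np.float64(0.2045), 9), 'bar': (np.float64(-0.0048), np.float64(0.2134), 17)} 14.5 [ 0.4665 -0.1873  0.4132] [ 0.1  0.2 -0.5] 0.04825718914453691
scene {'rod': (np.float64(-0.003), np.float64(0.2057), 9), 'bar': (np.float64(-0.0081), np.float64(0.2138), 17)} 14.55 [ 0.4666 -0.1868  0.4133] [0.9 0.1 0.3] 0.04812492275361571
scene {'rod': (np.float64(-0.0044), np.float64(0.205), 9), 'bar': (np.float64(-0.0062), np.float64(0.2137), 17)} 14.6 [ 0.4667 -0.1864  0.4133] [0.1 0.1 0.9] 0.047933532030016254
scene {'rod': (np.float64(-0.011), np.float64(0.204), 9), 'bar': (np.float64(-0.0075), np.float64(0.214), 17)} 14.65 [ 0.4668 -0.1862  0.4135] [ 0.3 -0.1 -1.1] 0.048267734672317084
scene {'rod': (np.float64(0.0009), np.float64(0.2058), 9), 'bar': (np.float64(-0.0034), np.float64(0.2131), 18)} 14.7 [ 0.4668 -0.1861  0.4135] [ 0.2 -0.8  0.4] 0.048523122142205576
scene {'rod': (np.float64(0.0007), np.float64(0.2058), 9), 'bar': (np.float64(-0.0068), np.float64(0.2138), 17)} 14.75 [ 0.4668 -0.1861  0.4135] [ 0.7 -0.3 -0.1] 0.04804592208656739
top {'bar': (np.float64(-0.0045), np.float64(0.2157), 20)} 14.8 [ 0.4668 -0.1861  0.4135] [-0.4  0.4  0. ] 0.04847078043548072
top {'bar': (np.float64(-0.0024), np.float64(0.2158), 21)} 14.85 [ 0.4668 -0.1862  0.4135] [ 0.1  0.3 -0.5] 0.04819391345372677
top {'bar': (np.float64(-0.008), np.float64(0.217), 19)} 14.9 [ 0.4668 -0.1863  0.4134] [-0.2  0.4  0.1] 0.048009971565263904
top {'bar': (np.float64(-0.0044), np.float64(0.216), 21)} 14.95 [ 0.4668 -0.1864  0.4134] [-0.4  0.2  0.8] 0.048121188968560116
```

View pics/j.png

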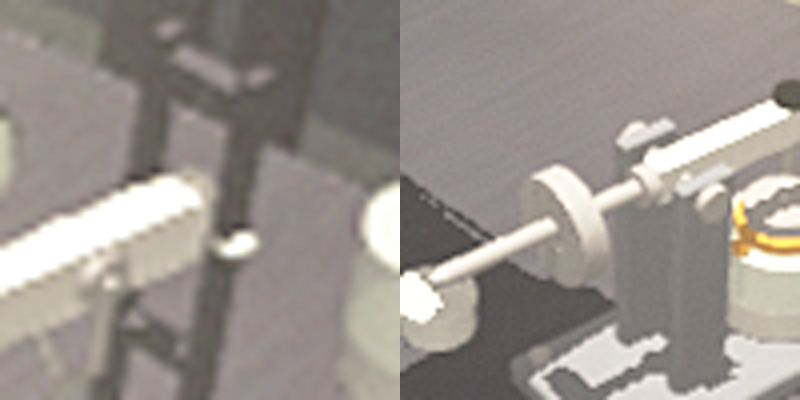

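The bar tip at (205,225) stands beside the white index at (237,242). The lever floats at about -0.005 rad, under 2 mm off at the tip, and the arm is clear. I'll hand it in.

```bash
python3 -c "
from plant import r
print(r.close_job())"
```

```text
the job is handed in; nothing more can be done
None
```

The plain counterweight hangs on the tail rod and the lever floats level by itself, about 0.005 rad (under 2 mm at the bar tip) from half-way by camera, with the arm clear; I handed the job in at about 15 s and no verdict was returned.

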